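# Lean the house panel on the display stand

### The arm

A 6-joint arm with a two-finger parallel gripper is mounted at the origin on the work surface. World frame = base frame: x ahead of the robot, y to its left, z up, the work surface at z = 0. Lengths are in mm, angles in rad, forces in N, time in s.
With the tool pointing down it reaches from about 275 to 850 mm from the base axis. Payload 5.2 kg.
Tool frame: the origin (TCP) lies on the centre line of the jaws, within the pads' length; the fingertips stand 14 mm ahead of it and the grasp point (between the pads) lies 5 mm behind it; y points along the fingers, x is the direction in which the jaws open and shut, and the axes are right-handed (so a half turn about y gives the same grasp; the last joint's range is limited). The gripper opens to 85 mm and grips with 20 to 120 N. Pads are 22 mm wide; open, the fingers measure 114 mm over their backs; the gripper's body (76 mm by 85 mm) begins 54 mm behind the grasp point. The pads swing forward as they close: fully open they stand 13 mm farther back than shut.
Start: joints at [0.988, 0.259, 1.535, -0, 1.348, -0.203], TCP at [203.883, 510.82, 245.31] pointing down, gripper open.
Joint ranges: [-3.14, 3.14], [-0.91, 2.08], [0.19, 2.58], [-1.22, 4.36], [0.22, 2.71], [-3.12, 3.12]. Speed limits (rad/s): [2.57, 2.57, 3.14, 3.14, 3.14, 3.14].

### API

Orientations are given as a unit quaternion [x, y, z, w].
In Python, from station import robot gives the robot as it stands.
- The arm moves only by the tool step_arm, never from a script. Its argument "series" is a list of rows, each a list of 3 entries, a list of its own where there are three numbers: the shift along the tool's x, y, z normalised to -1 to 1, where 1 is 500 mm, then the turn about the tool's y normalised to -1 to 1, where 1 is pi rad, then the closure, from 0 (fully open) to 1 (shut). In form: [[[x, y, z], yaw, grip], ...]. A call has 1 to 20 rows; each row is the pose to reach, as a shift and turn from the pose measured when the call began, along the tool's axes at that moment, turning the shorter way round; what a row does not reach only later rows make up. A row lasts 1/8 s, in which the tool goes at most 62.5 mm and 10.7 degrees, less where a joint would pass 70% of its speed; a pose out of reach is approached as far as the arm can. A call with a number of a shift or a turn outside -1 to 1 is refused whole. A call with a gripper value outside its range is refused whole. The fingers move at their own pace and stop on an object; the grip force is fixed at half the most. Time passes only in rows, so rows that repeat a pose let the fingers close. It gives the time, the measured TCP pose, the force and the opening at its end, in the units of the state.
- robot.sense(): the state, without advancing time (a new reading comes with each control period).
- robot.get_image(name): name is "scene" or "top" or "wrist"; returns a dict with "color" (384x512x3 uint8, red, green, blue), "K" (3x3 intrinsics, pixels), "k1" (the pictures are not rectified: a ray, as slopes to the right and down, at radius r is drawn at 1 + k1 r^2 times it, then the intrinsics apply), "eye" and "rotation" of the camera in the world. Camera axes: x right, y up, looking along -z (the intrinsics and any distortion apply to the point x, -y, -z); pixel columns grow to the right and rows downward; lengths in mm; the calibration is good to about 2 mm. A picture is of the moment at which its call begins. There is no depth.
- robot.close_job(): hands the job in, once; it reports no verdict.
The state is a dict: "clock": time; "joint_positions": joint angles; "joint_velocities": joint speeds; "joint_efforts": joint torques, N m; "ee_pos": TCP position; "ee_rot": TCP orientation; "wrist_force": force on the tool from outside, world axes, zero at the start; "torque": the same for the moment, N m; "gripper_width": finger opening in mm.
Only numpy, scipy, OpenCV 4.12 (cv2) and the standard library are available. Lean on these libraries where they do the work, as an engineer would, in place of code of your own. Each camera call takes 0.05 s, during which the arm holds its last target. There are 200 camera calls.

### The job

In a sculptor's studio three plywood cut-out panels stand upright in a slotted rack. Take the house-shaped one with the pointed gable and lean it, point up, on the empty display stand: its foot on the base, right up against the feet of the two sloping slats and centred between them, and its flat side lying back against the slats, so that it stays there by itself without sliding. Leave the other two panels in their slots.

Things in the scene. Friction and masses are not known exactly. Their poses are not given: they have to be found in the camera images.
- house_mid (a point): Centre, half-way up, of the house-shaped plywood panel: 10 mm thick, 110 wide, 160 tall, 120 g; straight sides to 105 mm above its foot, then a 90-degree gable to a point 80 mm above this centre. Axes: x square to the flat face (thickness), y across, z up to the point. Starts upright in a rack slot (13 mm wide, 30 mm deep, floor 12 mm above the table): lift it straight up to free it.
- rest: Sloping rest of the fixed wooden stand: two slats 20 mm wide, at y +35 and -35 mm, 95 mm long, leaning back 20 degrees from vertical. Origin: midway between the slats where their front face meets the level base top (18 mm above table). Axes: x out of that face (panel goes there), y level, z up the slope. Flush, the panel's centre is at x 5, z 80 mm. 6 mm high strip 43 mm in front.
- arch_mid (a point): Centre of a round-topped plywood panel, 10 mm thick, 100 wide, 150 tall, standing in another slot of the same wooden rack (250 x 130 mm, three parallel slots 80 mm apart, open above and at the ends); leave it there. Axes: x square to the flat face, y across, z up.
- square_mid (a point): Centre of a square-topped plywood panel, 10 mm thick, 100 wide, 140 tall, standing in the remaining slot of the rack; leave it there. Axes: x square to the flat face, y across, z up.

How it is judged (in metres and radians):
At the end, for the whole second after the job is handed in: House panel leaning point up and at rest: centre within 20 mm of the stand's middle sideways, 60 to 100 mm up the slope, at most 22 mm ahead of the slats' face (5 is flush); tilt and facing within 10 degrees of the slats'; other panels within 30 mm of their start (x of house_mid in the frame of rest between -0.005 and 0.022 m and y of house_mid in the frame of rest between -0.02 and 0.02 m and z of house_mid in the frame of rest between 0.06 and 0.1 m and angle between the z axis of house_mid and the z axis of rest, either way round below 0.18 rad and angle between the x axis of house_mid and the x axis of rest, either way round below 0.18 rad and angle between house_mid's own z axis and vertical below 0.6 rad and linear speed of house below 0.01 m/s and angular speed of house below 0.06 rad/s and distance of each of arch_mid, square_mid from where it was at the start of the episode below 0.03 m); the robot touches nothing.
It fails at once if another panel is pulled from its slot or knocked away (moved over 60 mm) (distance of any of arch_mid, square_mid from where it was at the start of the episode above 0.06 m).
It also fails if it takes over 38 s, if anything falls off the work surface, if the arm or the gripper's body presses on something with over 40 N, if the wrist force passes 120 N, or if a joint passes its speed limit or range.

## Working session

There is one attempt and no reset: what is moved stays moved. The work goes in short steps, Python scripts to look and compute and a tool call to move; the robot and the scene stay as the last step left them, time stands still between calls to the robot, and variables do not carry over. Pictures are saved under pics/ and viewed, about 8 in all and at most 12, crops included, and the job is handed in when it is done.

Besides the shell and the picture viewer there is one more tool, called after "Call:" as name([rows], argument=value, ...), one row to a line, values as JSON. step_arm: Moves the arm, as the interface text tells. Its arguments: {"type":"object","properties":{"series":{"type":"array","items":{"type":"array"}}},"required":["series"]}

```bash
mkdir -p pics; ls
python3 - <<'E'
from station import robot
import cv2,pickle
print(robot.sense())
d={}
for n in("scene","top"):
    d[n]=im=robot.get_image(n); cv2.imwrite(f"pics/{n}0.png",im["color"][:,:,::-1])
    print(n,im["K"],im["k1"],im["eye"],im["rotation"])
pickle.dump(d,open("im0.pkl","wb"))
E
```

```text
pics
{'clock': 0.0, 'joint_positions': array([ 9.88189134e-01,  2.59349070e-01,  1.53609617e+00, -2.10952339e-05,
        1.34802635e+00, -2.02832090e-01]), 'joint_velocities': array([ 3.02376829e-05,  4.61321791e-05,  7.68721548e-04, -7.27779252e-04,
       -1.03333906e-03, -4.97102492e-04]), 'joint_efforts': array([-5.84757636e-04, -4.46030009e+01, -2.90574825e+01, -3.83307652e-04,
        1.16906280e-02,  4.03672539e-05]), 'ee_pos': array([203.60150662, 510.36913037, 244.46617156]), 'ee_rot': array([ 0.58564671,  0.39602873, -0.39725065, -0.58512486]), 'wrist_force': array([ 0.39442437,  0.17261204, -0.20423395]), 'torque': array([ 0.01263362, -0.02324921, -0.03265746]), 'gripper_width': 85.61046577467332}
scene [[371.16119524   0.         249.75148416]
 [  0.         371.16119524 195.2317492 ]
 [  0.           0.           1.        ]] -0.1245540042544887 [965.3171977  172.76020814 821.9086469 ] [0.15240438 0.23711796 0.80190924 0.52677277]
top [[461.43432358   0.         258.09938403]
 [  0.         461.43432358 199.47301303]
 [  0.           0.           1.        ]] 0.012925283945478781 [ 312.86668384  -23.86444187 1187.00468505] [-0.0741748   0.07724079  0.70709296 -0.6989646 ]
```

View pics/scene0.png

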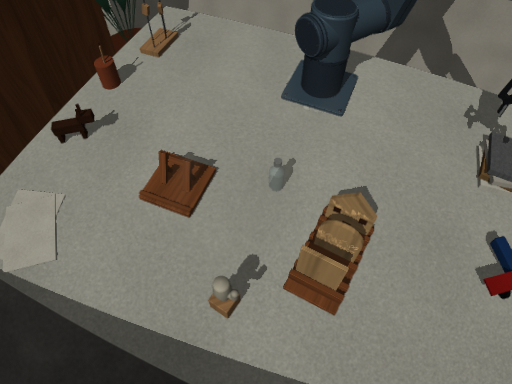

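View pics/top0.png

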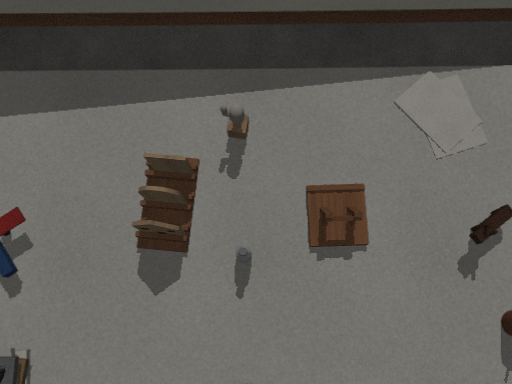

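The scene image shows the rack with the house panel nearest the robot (350,205), then the arch and square. The stand is at (178,183). In top, the rack is at (168,203) with the house at (160,228), and the stand is at (337,215).

```bash
cat > h.py <<'E'
import numpy as np,cv2,pickle
from scipy.spatial.transform import Rotation as R
def ray(im,px):
    K=im["K"];k=im["k1"]
    u=cv2.undistortPoints(np.array([[px]],float),K,np.array([k,0,0,0.]))[0,0]
    d=R.from_quat(im["rotation"]).apply([u[0],-u[1],-1]); return np.array(im["eye"]),d
def onz(im,px,z):
    e,d=ray(im,px); return e+d*(z-e[2])/d[2]
def proj(im,P):
    c=R.from_quat(im["rotation"]).inv().apply(np.array(P)-im["eye"])
    u=np.array([c[0],-c[1]])/-c[2]; u=u*(1+im["k1"]*(u@u))
    return im["K"][:2,:2]@u+im["K"][:2,2]
def crop(im,x0,y0,x1,y1,s,f):
    c=cv2.resize(im["color"][y0:y1,x0:x1,::-1],None,fx=s,fy=s,interpolation=cv2.INTER_CUBIC)
    c=cv2.convertScaleAbs(c,alpha=1.6); return c
E
python3 - <<'E'
from h import *
d=pickle.load(open("im0.pkl","rb"))
t,s=d["top"],d["scene"]
a=crop(t,125,145,205,260,5,0); b=crop(t,300,175,375,255,5,0)
c=np.zeros((575,780,3),np.uint8); c[:575,:400]=a; c[:400,402:777]=b
cv2.imwrite("pics/c1.png",c)
a=crop(s,280,180,380,315,4,0); b=crop(s,135,140,220,220,4,0)
c=np.zeros((540,745,3),np.uint8); c[:540,:400]=a; c[:320,402:742]=b
cv2.imwrite("pics/c2.png",c)
E
```

```text
(no output)
```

View pics/c1.png

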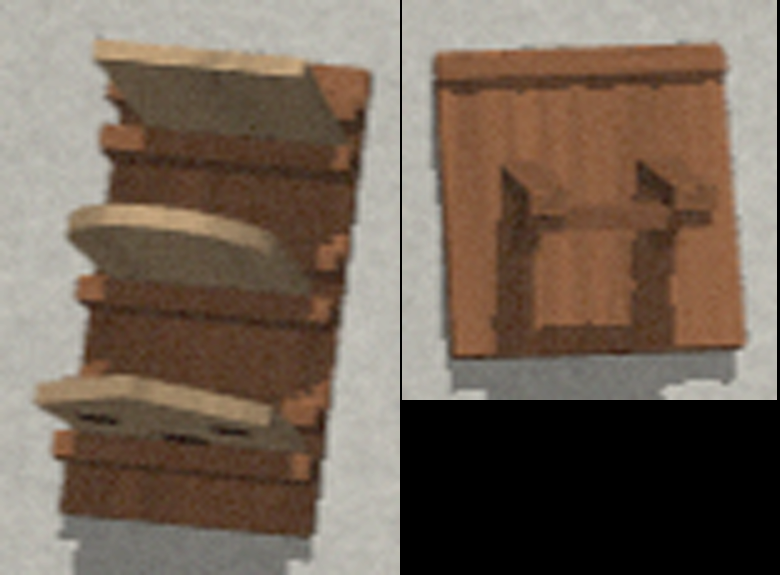

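View pics/c2.png

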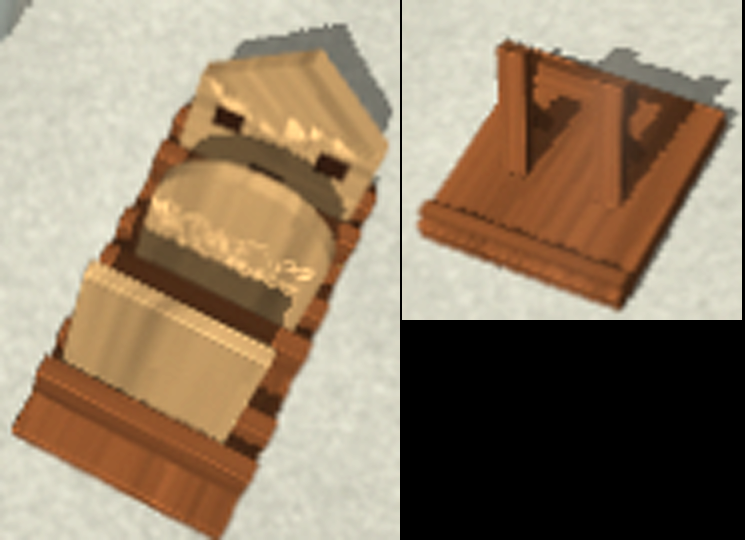

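Crops: the house apex is at scene (360,192) and its eaves at (332,196) and (376,216). The slat feet are at scene (164,183) and (188,191). The strip is on the +x side of the stand, so the panel must lean back toward the robot.

Run:
```python
from h import *
np.set_printoptions(precision=1,suppress=True)
d=pickle.load(open("im0.pkl","rb")); t,s=d["top"],d["scene"]
T=lambda x,y:(x/5+125-.4,y/5+145-.4); S=lambda x,y:(x/4+280-.4,y/4+180-.4)
T2=lambda x,y:((x-402)/5+300-.4,y/5+175-.4); S2=lambda x,y:((x-402)/4+135-.4,y/4+140-.4)
for n,z,a,b in [("eaveL(+y)",117,(40,386),(385,150)),("apex",172,(130,375),(322,52)),("eaveR",117,(272,404),(208,66)),
  ]:
    print("house",n,onz(t,T(*a),z),onz(s,S(*b),z))
for n,z,a,b in [("sq +y",152,(96,42),(272,357)),("sq -y",152,(304,60),(92,265))]:
    print(n,onz(t,T(*a),z),onz(s,S(*b),z))
for n,z,p in [("strip+y",24,(436,50)),("strip-y",24,(722,45)),("back+y",18,(452,354)),("back-y",18,(743,345))]:
    print("stand top",n,onz(t,T2(*p),z))
for n,z,p in [("slat1a",18,(510,171)),("slat1b",18,(527,178)),("slat2a",18,(603,202)),("slat2b",18,(621,209)),
  ("top1a",107,(500,50)),("top1b",107,(522,56)),("top2a",107,(604,85)),("top2b",107,(627,93)),("strip-y",24,(422,203)),("strip+y",24,(630,268)),("back+y",18,(727,110))]:
    print("stand scene",n,onz(s,S2(*p),z))
from station import robot
q=robot.sense(); r=R.from_quat(q["ee_rot"]).as_matrix(); print(r*1.0)
np.set_printoptions(precision=4); print(r)
```

```text
house eaveL(+y) [495.7 264.9 117. ] [493.8 266.6 117. ]
house apex [490.8 210.3 172. ] [485.2 214.3 172. ]
house eaveR [485.9 156.1 117. ] [479.9 159.8 117. ]
sq +y [652.8 236.7 152. ] [651.7 237.8 152. ]
sq -y [643.  139.2 152. ] [639.6 141.4 152. ]
stand top strip+y [ 604.4 -156.4   24. ]
stand top strip-y [ 605.4 -305.2   24. ]
stand top back+y [ 446.8 -159.8   18. ]
stand top back-y [ 449.7 -307.7   18. ]
stand scene slat1a [ 548.2 -268.7   18. ]
stand scene slat1b [ 548.6 -255.2   18. ]
stand scene slat2a [ 545.3 -199.3   18. ]
stand scene slat2b [ 545.5 -185.8   18. ]
stand scene top1a [ 517.2 -273.7  107. ]
stand scene top1b [ 516.  -258.3  107. ]
stand scene top2a [ 516.  -199.5  107. ]
stand scene top2b [ 515.9 -183.4  107. ]
stand scene strip-y [ 596.3 -306.    24. ]
stand scene strip+y [ 585.5 -156.6   24. ]
stand scene back+y [ 446.1 -157.9   18. ]
[[ 0.4 -0.  -0.9]
 [ 0.9 -0.   0.4]
 [-0.  -1.   0. ]]
[[ 0.3707 -0.0009 -0.9287]
 [ 0.9287 -0.0013  0.3707]
 [-0.0016 -1.      0.0003]]
```

```bash
cat >> h.py <<'E'
def go(q,P,h=None):
    r=R.from_quat(q["ee_rot"]).as_matrix()
    x=r.T@(np.array(P)-q["ee_pos"])/500
    cur=np.degrees(np.arctan2(r[1,0],r[0,0])); y=0 if h is None else -(((h-cur)+180)%360-180)/180
    print("shift",x.round(4),"yaw",round(y,4),"cur",cur,q["ee_pos"].round(1))
E
python3 -c "
from h import *; from station import robot
go(robot.sense(),[483,212,262],-6)"
```

```text
shift [-0.3473 -0.0346 -0.7402] yaw 0.4124 cur 68.23929809672025 [203.6 510.5 244.6]
```

Call:
step_arm([
  [[-0.3473,-0.0346,-0.7402],0.4124,0.5],
  [[-0.3473,-0.0346,-0.7402],0.4124,0.5],
  [[-0.3473,-0.0346,-0.7402],0.4124,0.5],
  [[-0.3473,-0.0346,-0.7402],0.4124,0.5],
  [[-0.3473,-0.0346,-0.7402],0.4124,0.5],
  [[-0.3473,-0.0346,-0.7402],0.4124,0.5],
  [[-0.3473,-0.0346,-0.7402],0.4124,0.5],
  [[-0.3473,-0.0346,-0.7402],0.4124,0.5],
  [[-0.3473,-0.0346,-0.7402],0.4124,0.5],
  [[-0.3473,-0.0346,-0.7402],0.4124,0.5],
])

```text
clock: 1.35
ee_pos: [482.0, 212.9, 261.9]
ee_rot: [0.707, -0.037, 0.036, -0.706]
wrist_force: [-0.5, -1.2, 0.3]
gripper_width: 42.5
```

Run:
```python
from h import *; from station import robot
w=robot.get_image("wrist"); q=robot.sense(); pickle.dump(w,open("w1.pkl","wb"))
go(q,[483,212,262],-6); print(q["gripper_width"],w["eye"],q["clock"])
cv2.imwrite("pics/w1.png",cv2.convertScaleAbs(w["color"][:,:,::-1],alpha=1.5))
r=R.from_quat(q["ee_rot"]).as_matrix();np.set_printoptions(precision=3,suppress=True)
for y in(-60,0,60): print(proj(w,q["ee_pos"]*[1,1,0]+[0,0,120]+r[:,2]*y))
```

```text
shift [ 0.002   0.     -0.0017] yaw 0.0008 cur -5.848670200497442 [482.1 213.  262. ]
42.580106007754786 [489.86801623 290.60338145 389.77309373] 1.4
[257.669 240.099]
[257.786 183.231]
[257.919 118.525]
```

View pics/w1.png

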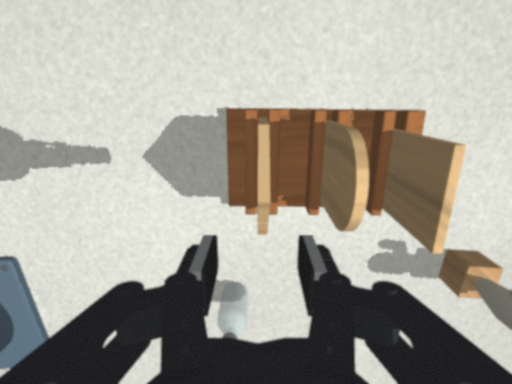

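The wrist picture shows the house panel edge-on at column ~264, rows 118–234, parallel to the jaws. The jaws are centred at column ~258, so the tool has to move about 5–6 mm along +x.

```bash
python3 -c "
from h import *; from station import robot
go(robot.sense(),[487.5,213.5,142],-6)"
```

```text
shift [0.0109 0.24   0.0025] yaw 0.0008 cur -5.848670200497442 [482.1 213.  262. ]
```

Call:
step_arm([
  [[0.011,0.0,0.002],0,0.5],
  [[0.011,0.08,0.002],0,0.5],
  [[0.011,0.16,0.002],0,0.5],
  [[0.011,0.24,0.002],0,0.5],
  [[0.011,0.24,0.002],0,0.5],
  [[0.011,0.24,0.002],0,0.8],
  [[0.011,0.24,0.002],0,1.0],
  [[0.011,0.24,0.002],0,1.0],
  [[0.011,0.24,0.002],0,1.0],
  [[0.011,0.24,0.002],0,1.0],
])

```text
clock: 2.65
ee_pos: [488.5, 213.8, 144.1]
ee_rot: [-0.706, 0.035, -0.037, 0.706]
wrist_force: [-1.5, 1.8, 6.9]
gripper_width: 9.2
```

Call:
step_arm([
  [[0,-0.03,0],0,1],
  [[0,-0.08,0],0,1],
  [[0,-0.15,0],0,1],
  [[0,-0.22,0],0,1],
  [[0,-0.3,0],0,1],
  [[0,-0.3,0],0,1],
  [[0,-0.3,0],0,1],
])

```text
clock: 3.52
ee_pos: [487.9, 213.7, 294.4]
ee_rot: [-0.706, 0.035, -0.037, 0.706]
wrist_force: [-0.4, 0.0, -1.0]
gripper_width: 9.3
```

Run:
```python
from h import *; from station import robot
q=robot.sense(); d={n:robot.get_image(n) for n in("scene","top","wrist")}; pickle.dump((q,d),open("im1.pkl","wb"))
go(q,[560,-230,290],1.2); print(q["gripper_width"],q["clock"])
c=np.zeros((560,780,3),np.uint8)
c[:520,:380]=crop(d["scene"],290,120,385,250,4,0)
p=proj(d["top"],q["ee_pos"]).astype(int); print(p)
c[:400,380:780]=crop(d["top"],p[0]-50,p[1]-40,p[0]+50,p[1]+60,4,0)[:400]
cv2.imwrite("pics/c3.png",c)
```

```text
shift [ 0.2338  0.0092 -0.868 ] yaw -0.0392 cur -5.848715947009935 [487.9 213.7 294.4]
9.26997152341678 3.525
[134 210]
```

View pics/c3.png

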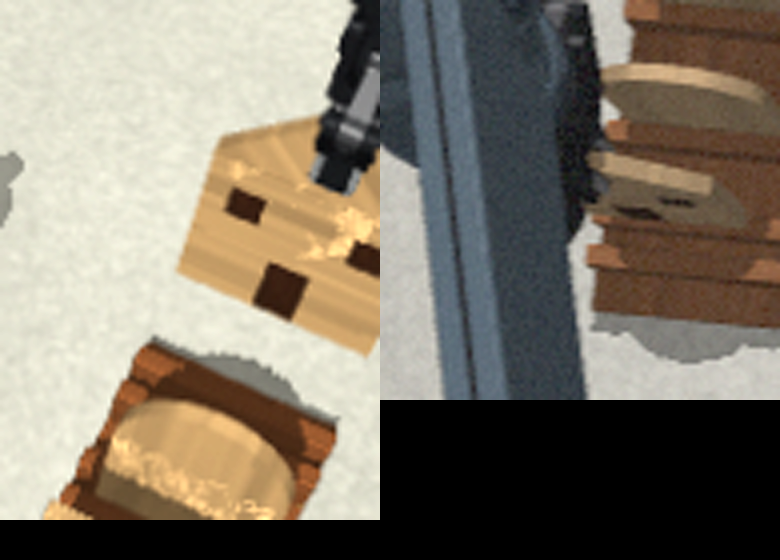

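The house is lifted and held point up. Its foot corners in the scene are near (335,187) and (382,208), and the eave is near (344,155). Next I work out its offset in the grip.

Run:
```python
from h import *
np.set_printoptions(precision=1,suppress=True)
q,d=pickle.load(open("im1.pkl","rb")); s=d["scene"]
S=lambda x,y:(x/4+290-.4,y/4+120-.4); r=R.from_quat(q["ee_rot"]).as_matrix()
zf=q["ee_pos"][2]-132
for n,p,z in [("foot-y",(180,270),zf),("foot+y",(368,354),zf),("eave-y",(219,137),zf+105)]:
    P=onz(s,S(*p),z); print(n,P,"tool",r.T@(P-q["ee_pos"]))
```

```text
foot-y [486.4 160.1 162.4] tool [  3.6 132.  -53.5]
foot+y [497.9 267.  162.4] tool [  4.1 132.   54.1]
eave-y [480.1 157.8 267.4] tool [ -2.1  27.  -56.4]
```

Call:
step_arm([
  [[0.23,0.0,-0.868],-0.039,1],
  [[0.23,0.0,-0.868],-0.039,1],
  [[0.23,0.0,-0.868],-0.039,1],
  [[0.23,0.0,-0.868],-0.039,1],
  [[0.23,0.0,-0.868],-0.039,1],
  [[0.23,0.0,-0.868],-0.039,1],
  [[0.23,0.0,-0.868],-0.039,1],
  [[0.23,0.0,-0.868],-0.039,1],
  [[0.23,0.0,-0.868],-0.039,1],
  [[0.23,0.0,-0.868],-0.039,1],
  [[0.23,0.0,-0.868],-0.039,1],
  [[0.23,0.0,-0.868],-0.039,1],
])

```text
clock: 5.18
ee_pos: [557.8, -228.7, 293.6]
ee_rot: [0.707, 0.008, -0.008, -0.707]
wrist_force: [0.3, -0.4, -1.7]
gripper_width: 9.3
```

Run:
```python
from h import *; from station import robot
q=robot.sense(); d={n:robot.get_image(n) for n in("scene","wrist")}; pickle.dump((q,d),open("im2.pkl","wb"))
go(q,[562,-230,156],1.2); print(q["gripper_width"],q["clock"])
c=np.zeros((540,780,3),np.uint8)
c[:440,:340]=crop(d["scene"],130,110,215,220,4,0)
c[:330,340:780]=cv2.resize(cv2.convertScaleAbs(d["wrist"]["color"][:,:,::-1],alpha=1.5),(440,330))
cv2.imwrite("pics/c4.png",c)
```

```text
shift [ 0.0083  0.2752 -0.0027] yaw 0.0003 cur 1.2625912542212463 [ 557.8 -228.7  293.6]
9.258091925834139 5.175
```

View pics/c4.png

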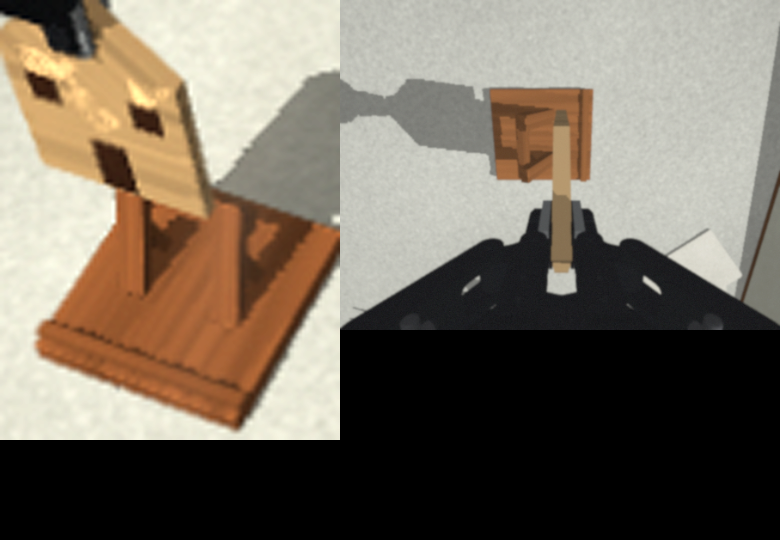

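The panel is parallel to the slats and roughly centred over the stand, with the slats behind it and the strip in front. Next I descend in front of the slats.

Call:
step_arm([
  [[0.008,0.05,-0.003],0,1],
  [[0.008,0.12,-0.003],0,1],
  [[0.008,0.19,-0.003],0,1],
  [[0.008,0.25,-0.003],0,1],
  [[0.008,0.28,-0.003],0,1],
  [[0.008,0.28,-0.003],0,1],
  [[0.008,0.28,-0.003],0,1],
])

```text
clock: 6.15
ee_pos: [562.7, -231.1, 154.9]
ee_rot: [0.708, 0.008, -0.007, -0.706]
wrist_force: [0.7, 0.5, -1.2]
gripper_width: 9.2
```

Call:
step_arm([
  [[-0.006,0,0],0,1],
  [[-0.012,0,0],0,1],
  [[-0.012,0,0],0,1],
  [[-0.012,0,0],0,1],
])

```text
clock: 6.65
ee_pos: [556.7, -231.3, 155.1]
ee_rot: [0.708, 0.008, -0.007, -0.706]
wrist_force: [-0.1, -0.7, -0.6]
gripper_width: 9.2
```

Call:
step_arm([
  [[-0.006,0,0],0,1],
  [[-0.006,0,0],0,1],
  [[-0.006,0,0],0,1],
])

```text
clock: 7.02
ee_pos: [553.6, -231.4, 155.1]
ee_rot: [0.708, 0.008, -0.007, -0.706]
wrist_force: [-0.0, 0.2, -1.4]
gripper_width: 8.9
```

Call:
step_arm([
  [[-0.005,0,0],0,1],
  [[-0.005,0,0],0,1],
  [[-0.005,0,0],0,1],
])

```text
clock: 7.4
ee_pos: [551.1, -231.4, 155.1]
ee_rot: [0.708, 0.008, -0.007, -0.706]
wrist_force: [-0.1, -0.4, -0.6]
gripper_width: 9.1
```

Call:
step_arm([
  [[-0.004,0,0],0,1],
  [[-0.004,0,0],0,1],
  [[-0.004,0,0],0,1],
])

```text
clock: 7.78
ee_pos: [549.5, -231.5, 155.2]
ee_rot: [0.708, 0.009, -0.006, -0.706]
wrist_force: [2.5, 0.6, -1.6]
gripper_width: 9.4
```

Call:
step_arm([
  [[-0.004,0,0],0,1],
  [[-0.004,0,0],0,1],
  [[-0.004,0,0],0,1],
])

```text
clock: 8.15
ee_pos: [548.3, -231.7, 155.6]
ee_rot: [0.708, 0.009, -0.006, -0.706]
wrist_force: [5.0, 1.5, -1.9]
gripper_width: 9.3
```

Call:
step_arm([
  [[0.009,0,0],0,1],
  [[0.009,0.004,0],0,1],
  [[0.009,0.01,0],0,1],
  [[0.009,0.013,0],0,1],
  [[0.009,0.013,0],0,1],
])

```text
clock: 8.78
ee_pos: [552.4, -231.7, 150.1]
ee_rot: [0.708, 0.009, -0.006, -0.706]
wrist_force: [-1.4, -0.4, 7.6]
gripper_width: 9.4
```

Call:
step_arm([
  [[0,0,0],0,0.85],
  [[0,0,0],0,0.75],
  [[0,0,0],0,0.67],
  [[0,0,0],0,0.67],
  [[-0.008,0,0],0,0.67],
  [[-0.016,0,0],0,0.67],
  [[-0.024,0,0],0,0.67],
  [[-0.032,0,0],0,0.67],
  [[-0.04,0,0],0,0.67],
  [[-0.048,0,0],0,0.67],
  [[-0.056,0,0],0,0.67],
  [[-0.064,0,0],0,0.67],
  [[-0.072,0,0],0,0.67],
  [[-0.08,0,0],0,0.67],
  [[-0.088,0,0],0,0.67],
  [[-0.094,0,0],0,0.67],
  [[-0.1,0,0],0,0.67],
  [[-0.1,0,0],0,0.67],
  [[-0.1,0,0],0,0.67],
])

```text
clock: 11.15
ee_pos: [502.5, -232.9, 149.9]
ee_rot: [0.708, 0.009, -0.006, -0.706]
wrist_force: [0.5, 0.4, -0.5]
gripper_width: 28.2
```

Run:
```python
from h import *; from station import robot
q=robot.sense(); d={n:robot.get_image(n) for n in("scene","wrist")}; pickle.dump((q,d),open("im3.pkl","wb"))
go(q,[502,-230,150],1.2); print(q["gripper_width"],q["clock"])
c=np.zeros((540,780,3),np.uint8)
c[:440,:340]=crop(d["scene"],130,110,215,220,4,0)
c[:330,340:780]=cv2.resize(cv2.convertScaleAbs(d["wrist"]["color"][:,:,::-1],alpha=1.5),(440,330))
cv2.imwrite("pics/c5.png",c)
```

```text
shift [-0.0008 -0.0001  0.0057] yaw 0.0001 cur 1.216194776878298 [ 502.5 -232.9  149.9]
28.1648889505359 11.15
```

View pics/c5.png

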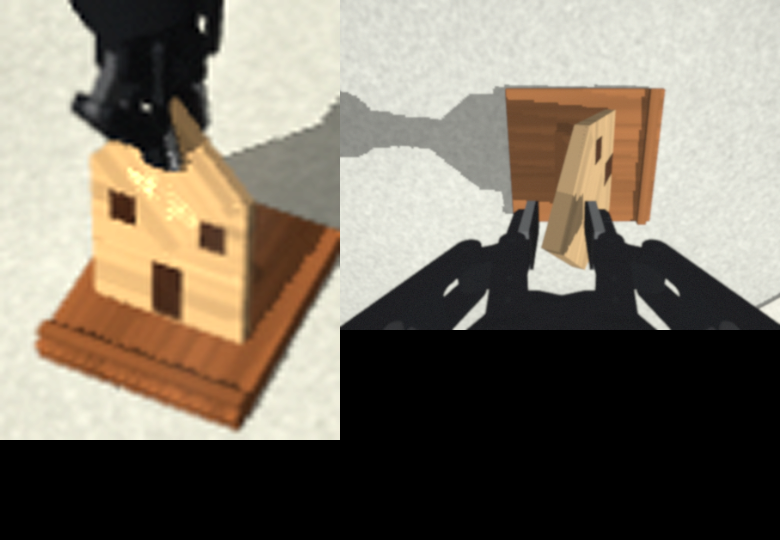

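The panel leans on the slats with the jaws loose around the gable. Next I open wider and withdraw straight up.

Call:
step_arm([
  [[0,0,0],0,0.5],
  [[0,0,0],0,0.4],
  [[0,0,0],0,0.4],
  [[0,-0.05,0],0,0.4],
  [[0,-0.12,0],0,0.4],
  [[0,-0.2,0],0,0.4],
  [[0,-0.3,0],0,0.4],
  [[0,-0.3,0],0,0.4],
])

```text
clock: 12.25
ee_pos: [503.5, -233.5, 304.7]
ee_rot: [0.71, 0.012, -0.003, -0.704]
wrist_force: [0.2, 0.4, 0.2]
gripper_width: 51.4
```

Run:
```python
from h import *; from station import robot
q=robot.sense(); d={n:robot.get_image(n) for n in("scene","wrist")}; pickle.dump((q,d),open("im4.pkl","wb"))
print(q["gripper_width"],q["clock"],q["wrist_force"])
c=np.zeros((540,780,3),np.uint8)
c[:440,:340]=crop(d["scene"],130,110,215,220,4,0)
c[:330,340:780]=cv2.resize(cv2.convertScaleAbs(d["wrist"]["color"][:,:,::-1],alpha=1.5),(440,330))
cv2.imwrite("pics/c6.png",c)
```

```text
51.4003241180101 12.25 [0.23663839 0.35275124 0.20114683]
```

View pics/c6.png

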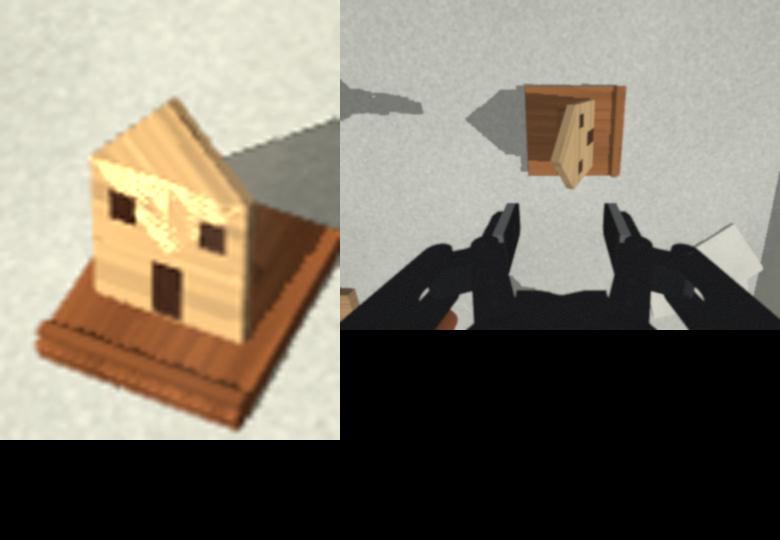

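The panel stands point up on its own against the slats: apex at scene ~(173,134), foot corners at ~(154,184) and (191,195). I'll check the numbers.

Run:
```python
from h import *
from station import robot
np.set_printoptions(precision=1,suppress=True)
q,d=pickle.load(open("im4.pkl","rb")); s=d["scene"]
S=lambda x,y:(x/4+130-.4,y/4+110-.4)
c,k=np.cos(np.radians(20)),np.sin(np.radians(20))
for n,p,h in [("foot-y",(95,296),0),("foot+y",(244,342),0),("eave-y",(91,156),105),("eave+y",(248,206),105),("apex",(172,100),160)]:
    z=18+h*c+10*k; P=onz(s,S(*p),z); print(n,P,"expected x",547+10*c-h*k)
i=robot.get_image("scene"); i0=pickle.load(open("im0.pkl","rb"))["scene"]
df=lambda a,b,x0,y0,x1,y1: np.abs(a["color"][y0:y1,x0:x1].astype(int)-b["color"][y0:y1,x0:x1]).max(2)
print("change since previous", (df(i,s,135,120,215,215)>40).sum()); m=df(i,i0,285,215,380,312)>60; print("rack change px",m.sum(),np.argwhere(m).mean(0)+[215,285])
```

```text
foot-y [ 562.2 -285.1   21.4] expected x 556.3969262078591
foot+y [ 554.8 -176.5   21.4] expected x 556.3969262078591
eave-y [ 522.3 -287.2  120.1] expected x 520.4848111586639
eave+y [ 518.7 -177.8  120.1] expected x 520.4848111586639
apex [ 499.5 -231.5  171.8] expected x 501.67370327575213
change since previous 12
rack change px 87 [218.8 367.5]
```

```bash
python3 -c "
from station import robot
print(robot.close_job())"
```

```text
the job is handed in; nothing more can be done
None
```

The house panel is leaning point up on the display stand, resting on its own against the slats. I handed the job in at about 12 s; no verdict was reported.

I gripped the panel by its gable and lifted it straight out of its slot. I found the slats' feet by touch, at about 3 to 5 N. I then set the foot down on the base, tipped the panel back between loosely opened jaws, and withdrew upward.

**Last checks, from the scene camera:**
- **Position:** apex and eaves are within about 2 mm of the expected flush pose. Sideways the panel is at y ≈ -231, against a stand middle of about -230.
- **Foot:** about 2 mm ahead of flush on average. The foot corners suggest a turn of about 4° and the eaves about 2°, while the stand itself measured 1–2°. All of this is within tolerance and near the accuracy of my pixel readings.
- **Stillness:** two pictures taken 0.05 s apart were practically the same (12 pixels differed).
- **Other panels:** the rack area changed only near the slot the house left. I did not measure the arch and square panels separately.
- **Robot:** the gripper was well clear of the panel, with no contact force.

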